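# Finish the kit that lacks its spindle and slide it out for dispatch

### The arm

A 7-joint arm with a two-finger parallel gripper is mounted at the origin on the work surface. World frame = base frame: x ahead of the robot, y to its left, z up, the work surface at z = 0. Lengths are in m, angles in rad, forces in N, time in s.
With the tool pointing down it reaches from about 0.425 to 0.875 m from the base axis. Payload 8.4 kg.
Tool frame: the origin (TCP) lies between the finger pads; the fingertips stand 19 mm ahead of it and the grasp point (between the pads) is the TCP; z points along the fingers, y is the line along which they close (so a half turn about z gives the same grasp; the last joint's range is limited). The gripper opens to 85 mm and grips with 20 to 120 N. Pads are 22 mm wide; open, the fingers measure 114 mm over their backs; the gripper's body (76 mm by 85 mm) begins 54 mm behind the grasp point. The pads swing forward as they close: fully open they stand 13 mm farther back than shut.
Start: joints at [1.194, 0.333, 0.04, 1.465, -0.013, 1.343, -0.059], TCP at [0.178, -0.625, 0.213] pointing down, gripper open.
Joint ranges: [-2.58, 2.58], [-0.38, 2.09], [-1.3, 1.39], [0.25, 2.4], [-1.5, 4.64], [0.08, 2.09], [-2.65, 2.65]. Speed limits (rad/s): [2.22, 2.22, 2.79, 2.79, 3.14, 3.14, 3.14].

### API

Orientations are given as a 3x3 rotation matrix whose columns are the frame's x, y, z axes.
In Python, from bench import arm gives the robot as it stands.
- The arm moves only by the tool jog_arm, never from a script. Its argument "commands" is a list of rows, each an object of numbers: "claw": the opening, from 0 (shut) to 1 (fully open); "x", "y", "z": the shift along the tool's x, y, z in m; "yaw": the turn about the tool's z in rad. In form: [{"claw": .., "x": .., "y": .., "z": .., "yaw": ..}, ...]. A call has 1 to 12 rows; each row is the pose to reach, as a shift and turn from the pose commanded when the call began, along the tool's axes at that moment; what a row does not reach only later rows make up. A row lasts 1/12 s, in which the tool goes at most 41.7 mm and 7.16 degrees, less where a joint would pass 70% of its speed; a pose out of reach is approached as far as the arm can. A call with a gripper value outside its range is refused whole. The fingers move at their own pace and stop on an object; the grip force is fixed at half the most. Time passes only in rows, so rows that repeat a pose let the fingers close. It gives the time, the measured TCP pose, the force, the opening and the grip force at its end, in the units of the state.
- arm.get_obs(): the state, without advancing time (a new reading comes with each control period).
- arm.read_camera(name): name is "scene" or "top" or "wrist"; returns the picture (420x560x3 uint8, blue, green, red); there is no depth.
- arm.camera_model(name): a dict with "camera_matrix" (3x3 intrinsics, pixels), "view" (4x4, takes a point from world to camera coordinates); the wrist camera has in their place "mount" (4x4, takes a point from camera to tool coordinates, whose origin is the TCP and whose axes are the flange's). Camera axes: x right, y down, z forward; pixel columns grow to the right and rows downward; lengths in m; the calibration is good to about 2 mm. A picture is of the moment at which its call begins: read the wrist's pose just before it. camera_model takes no time and is no camera call.
- arm.job_done(): hands the job in; it is judged then, once.
Trained networks look in the newest picture that a camera, given by its name, has taken for a name from the list of things; names that differ only in an ending like _2 or _b are one class to them, and where a whole thing is asked for, a point or a joint stands for the part that bears it (a point fixed in the world has none). Each returns a list of dicts, best first, with "conf" (0 to 1); they miss things now and then, are a little off and sometimes report something else, mostly with a low value. They report only what shows in the picture. A call takes as long as a camera call. They do not tell look-alikes from the thing itself.
- arm.spot_in(camera, query): "extent" ([left, top, right, bottom] in pixels, round what is visible of it).
- arm.masks_of(camera, query): "pixels" (420x560 bool, what is visible of it) and "extent" ([left, top, right, bottom] in pixels, round what is visible of it).
The state is a dict: "t": time; "joint_pos": joint angles; "qd": joint speeds; "joint_torque": joint torques, N m; "position": TCP position; "tcp_rot": TCP orientation; "force": force on the tool from outside, world axes, zero at the start; "moment": the same for the moment, N m; "width": finger opening in m; "finger_force": force on a finger pad.
Only numpy, scipy, OpenCV 4.12 (cv2) and the standard library are available. Lean on these libraries where they do the work, as an engineer would, in place of code of your own. Each camera call takes 0.05 s, during which the arm holds its last target. There are 200 camera calls.

### The job

A kit is one turned wooden spindle and one square steel tube; of the two grey trays, one has only its spindle so far and the other only its tube. Lay the spare spindle from the row on the table flat in the empty lane of the tray that still lacks a spindle, let go, and then slide that tray over the table, without lifting it, until it sits wholly inside the taped outline and square with it, both parts still lying in their lanes. Leave the other tray with its spindle, and everything else on the table, where it is.

Things in the scene. Friction and masses are not known exactly. Their poses are not given: they have to be found in the camera images.
- tray_a: Open grey tray, loose, 0.4 kg: 170 mm along x, 178 along y, 40 high; walls 8, floor 5 mm thick. A low rib (6 wide, top 13 mm up) splits it into two lanes along x, 154 x 78 mm, centre lines at y = +44 and -44 mm. One lane starts with a part (spindle or tube) lying along x, the other empty; which, and in which tray, varies. Origin: centre of underside.
- tray_b: Second tray: size, lanes and axes all as tray_a. Origin: centre of the underside; x along the lanes, z up.
- spare_spindle: The spare turned wooden spindle, 120 mm long: a 28 mm square, 30 mm long block at each end and between them a round shaft of 24 mm diameter, 60 mm long (28 mm beads near its ends; 46 mm of plain shaft to grip). 80 g. It lies on the bare table in a row of three parts beyond the outline; their order varies. x: its length. Origin: centre of its underside.
- spare_spindle_mid (a point): Centre of the spare spindle, on its axis, 14 mm above what it lies on.
- boxed_spindle: Another, identical turned wooden spindle, 120 mm long: a 28 mm square, 30 mm long block at each end and between them a round shaft of 24 mm diameter, 60 mm long (28 mm beads near its ends; 46 mm of plain shaft to grip). It starts in one of the trays and stays there. x: its length. Origin: centre of the underside.
- boxed_spindle_mid (a point): Centre of that spindle, on its axis.
- tube: Square steel tube, 120 mm long, 26 mm wide and high, 0.13 kg. It starts in the other tray. x: its length. Origin: centre of the underside.
- tube_mid (a point): Centre of the tube, 13 mm above what it lies on.
- outline: Rectangle of flat grey tape on the table in the middle ahead of the robot, between the trays; things slide over it freely. Outer edge 260 mm along x, 270 mm along y; tape 15 mm wide. Origin: its centre, at table height. It is square to the table (x away from the robot), but its place changes.
- bracket: Bystander: steel angle bracket, 90 x 40 mm, 49 mm high at its upright end; in the row with the spare spindle. Origin: centre of the underside.
- slat: Bystander: dark wooden slat, 110 x 40 x 12 mm; in the row with the spare spindle. Origin: centre of the underside.
- tape_roll: Bystander: cardboard-brown roll of packing tape lying flat, 100 mm diameter, 48 mm high. Origin: centre of the underside.
- bun_foot: Bystander: round turned wooden furniture foot, 68 mm diameter, 55 mm high. Origin: centre of the underside.
- tape_measure: Bystander: black tape measure, 70 x 65 x 35 mm. Origin: centre of the underside.
- joining_plate: Bystander: dark steel plate, 100 x 60 x 6 mm. Origin: centre of the underside.
- folding_rule: Bystander: folded wooden rule, 200 x 30 x 12 mm. Origin: centre of the underside.
Mind the look-alikes: they are no part of the job. Leave any turquoise look-alike of the tray_b alone. What is shaped like the spare_spindle but orange is not meant.

How it is judged:
On the way:
1. the spare spindle lies flat, let go, in the empty lane of the tray with the tube, with that tray still about where it started (within 60 mm) ((((x of tube_mid in the frame of tray_a between -0.03 and 0.03 m and y of tube_mid in the frame of tray_a between -0.075 and 0.075 m and z of tube_mid in the frame of tray_a below 0.026 m) and (x of spare_spindle_mid in the frame of tray_a between -0.03 and 0.03 m and y of spare_spindle_mid in the frame of tray_a between -0.075 and 0.075 m and z of spare_spindle_mid in the frame of tray_a below 0.026 m) and angle between the x axis of spare_spindle and the x axis of tray_a, either way round below 0.3 rad and distance of tray_a from where it was at the start of the episode below 0.06 m and contact force between the fingers and spare_spindle below 0.1 N and linear speed of spare_spindle below 0.03 m/s) or ((x of tube_mid in the frame of tray_b between -0.03 and 0.03 m and y of tube_mid in the frame of tray_b between -0.075 and 0.075 m and z of tube_mid in the frame of tray_b below 0.026 m) and (x of spare_spindle_mid in the frame of tray_b between -0.03 and 0.03 m and y of spare_spindle_mid in the frame of tray_b between -0.075 and 0.075 m and z of spare_spindle_mid in the frame of tray_b below 0.026 m) and angle between the x axis of spare_spindle and the x axis of tray_b, either way round below 0.3 rad and distance of tray_b from where it was at the start of the episode below 0.06 m and contact force between the fingers and spare_spindle below 0.1 N and linear speed of spare_spindle below 0.03 m/s))), for 0.2 s.
At the end, for the whole second after the job is handed in: Spare spindle and tube lie flat in one tray (within 30 mm of its middle lengthwise, spindle along it within 17 deg); that tray is at rest, flat, within 35 mm of the outline's centre in x and in y and square within 8.5 deg; the other tray holds its spindle, moved under 20 mm ((((x of tube_mid in the frame of tray_a between -0.03 and 0.03 m and y of tube_mid in the frame of tray_a between -0.075 and 0.075 m and z of tube_mid in the frame of tray_a below 0.026 m) and (x of spare_spindle_mid in the frame of tray_a between -0.03 and 0.03 m and y of spare_spindle_mid in the frame of tray_a between -0.075 and 0.075 m and z of spare_spindle_mid in the frame of tray_a below 0.026 m) and angle between the x axis of spare_spindle and the x axis of tray_a, either way round below 0.3 rad and (x of boxed_spindle_mid in the frame of tray_b between -0.03 and 0.03 m and y of boxed_spindle_mid in the frame of tray_b between -0.075 and 0.075 m and z of boxed_spindle_mid in the frame of tray_b below 0.026 m) and x of tray_a in the frame of outline between -0.035 and 0.035 m and y of tray_a in the frame of outline between -0.035 and 0.035 m and angle between the x axis of tray_a and the x axis of outline, either way round below 0.15 rad and distance of tray_b from where it was at the start of the episode below 0.02 m and linear speed of each of tray_a, spare_spindle below 0.01 m/s and height (world z) of tray_a below 0.004 m) or ((x of tube_mid in the frame of tray_b between -0.03 and 0.03 m and y of tube_mid in the frame of tray_b between -0.075 and 0.075 m and z of tube_mid in the frame of tray_b below 0.026 m) and (x of spare_spindle_mid in the frame of tray_b between -0.03 and 0.03 m and y of spare_spindle_mid in the frame of tray_b between -0.075 and 0.075 m and z of spare_spindle_mid in the frame of tray_b below 0.026 m) and angle between the x axis of spare_spindle and the x axis of tray_b, either way round below 0.3 rad and (x of boxed_spindle_mid in the frame of tray_a between -0.03 and 0.03 m and y of boxed_spindle_mid in the frame of tray_a between -0.075 and 0.075 m and z of boxed_spindle_mid in the frame of tray_a below 0.026 m) and x of tray_b in the frame of outline between -0.035 and 0.035 m and y of tray_b in the frame of outline between -0.035 and 0.035 m and angle between the x axis of tray_b and the x axis of outline, either way round below 0.15 rad and distance of tray_a from where it was at the start of the episode below 0.02 m and linear speed of each of tray_b, spare_spindle below 0.01 m/s and height (world z) of tray_b below 0.004 m))); the robot touches nothing.
It fails at once if a tray is lifted more than 25 mm or tipped more than 17 degrees (height (world z) of any of tray_a, tray_b above 0.025 m or angle between any of tray_a, tray_b's own z axis and vertical above 0.3 rad).
It fails at once if a bystander is moved more than 30 mm (distance of any of bracket, slat, tape_roll, bun_foot, tape_measure, joining_plate, folding_rule from where it was at the start of the episode above 0.03 m).
It also fails if it takes over 61 s, if anything falls off the work surface, if the arm or the gripper's body presses on something with over 40 N, if the wrist force passes 120 N, or if a joint passes its speed limit or range.

## Working session

There is one attempt and no reset: what is moved stays moved. The work goes in short steps, Python scripts to look and compute and a tool call to move; the robot and the scene stay as the last step left them, time stands still between calls to the robot, and variables do not carry over. Pictures are saved under pics/ and viewed, at most 10 in all, crops included, and the job is handed in when it is done.

Besides the shell and the picture viewer there is one more tool, called as name([rows], argument=value, ...), one row to a line, values as JSON. jog_arm: Moves the arm, as the interface text tells. Its arguments: {"type":"object","properties":{"commands":{"type":"array","items":{"type":"object","properties":{"claw":{"type":"number"},"x":{"type":"number"},"y":{"type":"number"},"z":{"type":"number"},"yaw":{"type":"number"}}}}},"required":["commands"]}

```bash
mkdir -p pics; ls; python3 - <<'E'
from bench import arm
import cv2,numpy as np
o=arm.get_obs();print(o['t'],o['position'],o['tcp_rot'],o['width'])
for n in ['top','scene']:
    im=arm.read_camera(n);cv2.imwrite(f'pics/{n}0.png',im)
    m=arm.camera_model(n);print(n,m)
print(arm.camera_model('wrist'))
for q in ['tray_a','spare_spindle','tube','outline']:
    for d in arm.spot_in('top',q): print(q,d['conf'],np.round(d['extent']))
E
```

```text
pics
0.0 [ 0.17810544 -0.62461349  0.21162422] [[ 9.61655229e-01  2.74260681e-01 -5.46884065e-04]
 [ 2.74261205e-01 -9.61654027e-01  1.52410160e-03]
 [-1.07912120e-04 -1.61564936e-03 -9.99998689e-01]] 0.0853025327687716
top {'camera_matrix': array([[399.34579945,   0.        , 277.94380601],
       [  0.        , 399.34579945, 206.48823683],
       [  0.        ,   0.        ,   1.        ]]), 'view': array([[-0.01866017, -0.99982312,  0.0023506 , -0.00410555],
       [-0.99592007,  0.01837961, -0.08834817,  0.4644663 ],
       [ 0.08828933, -0.0039896 , -0.99608688,  1.18088719],
       [ 0.        ,  0.        ,  0.        ,  1.        ]])}
scene {'camera_matrix': array([[500.10995953,   0.        , 269.38272535],
       [  0.        , 500.10995953, 210.90611388],
       [  0.        ,   0.        ,   1.        ]]), 'view': array([[-0.44800054,  0.89396623, -0.01094992,  0.22238334],
       [ 0.76665837,  0.37784337, -0.51910436, -0.31784583],
       [-0.45992441, -0.24095388, -0.85464072,  1.63886606],
       [ 0.        ,  0.        ,  0.        ,  1.        ]])}
{'camera_matrix': array([[348.79311751,   0.        , 286.13714716],
       [  0.        , 348.79311751, 213.14076305],
       [  0.        ,   0.        ,   1.        ]]), 'mount': array([[-1.06162378e-04, -9.59861109e-01, -2.80475739e-01,
         7.17253571e-02],
       [ 9.99999385e-01,  2.07661045e-04, -1.08917825e-03,
        -5.76506241e-04],
       [ 1.10370373e-03, -2.80475682e-01,  9.59860497e-01,
        -1.61359113e-01],
       [ 0.00000000e+00,  0.00000000e+00,  0.00000000e+00,
         1.00000000e+00]])}
tray_a 0.95 [146. 190. 213. 250.]
tray_a 0.77 [342. 170. 402. 228.]
tray_a 0.63 [345. 244. 431. 332.]
spare_spindle 0.71 [247. 130. 287. 145.]
spare_spindle 0.56 [161. 269. 195. 299.]
tube 0.71 [383. 177. 395. 221.]
outline 0.66 [224. 176. 315. 265.]
```

View pics/top0.png

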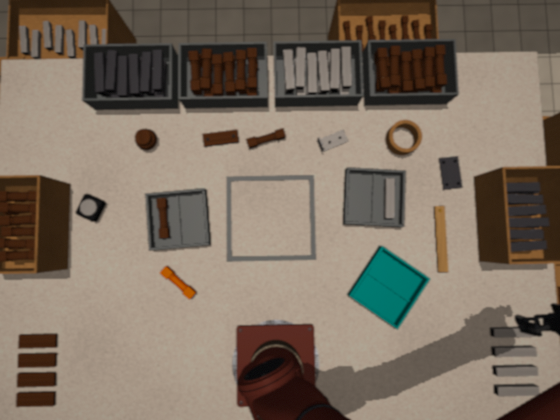

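View pics/scene0.png

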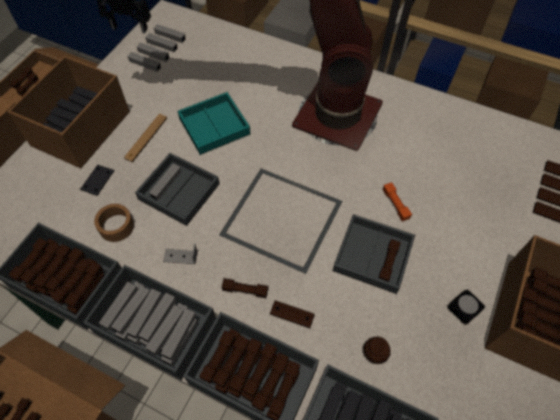

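The top view shows the tube tray at about (375,198), with the tube in its right lane (390,198) and the left lane (360) empty. The tray with a spindle is at (179,220) and the outline at (270,218).

These could be taken for the spare spindle:
- brown spindle in the row (266,138): **the choice**, because it is in the row between slat and bracket
- slat (221,138)
- orange spindle (178,282)
- boxed spindle (163,217)
- stock in the bins

The turquoise tray at (388,287) is a look-alike of the tray.

```bash
cat > h.py <<'E'
from bench import arm
import cv2,numpy as np
from scipy.optimize import minimize
def proj(n,P):
    m=arm.camera_model(n)
    if n=='wrist':
        o=arm.get_obs();T=np.eye(4);T[:3,:3]=o['tcp_rot'];T[:3,3]=o['position'];V=np.linalg.inv(T@m['mount'])
    else: V=m['view']
    p=(np.c_[P,np.ones(len(P))]@V.T)[:,:3]@m['camera_matrix'].T
    return p[:,:2]/p[:,2:]
def box(x,y,a,L,W,H,z0=0):
    c,s=np.cos(a),np.sin(a)
    return np.array([[x+c*u*L/2-s*v*W/2,y+s*u*L/2+c*v*W/2,z] for u in(-1,1) for v in(-1,1) for z in(z0,z0+H)])
def unproj(n,px,z):
    m=arm.camera_model(n)
    f=lambda q:proj(n,np.array([[q[0],q[1],z]]))[0]-px
    from scipy.optimize import fsolve
    return fsolve(f,[.55,-.1])
def fit(n,mask,L,W,H,z0=0,angles=(0,.4,-.4,.8)):
    ys,xs=np.nonzero(mask);x,y=unproj(n,[xs.mean(),ys.mean()],z0+H/2)
    k=4
    M=cv2.resize(mask.astype(np.uint8),None,fx=k,fy=k,interpolation=cv2.INTER_NEAREST)>0
    def cost(q):
        h=cv2.convexHull(((proj(n,box(*q,L,W,H,z0))+.5)*k*16).astype(np.int32))
        im=np.zeros(M.shape,np.uint8);cv2.fillConvexPoly(im,h,1,shift=4);im=im>0
        return 1-(im&M).sum()/(im|M).sum()
    r=min((minimize(cost,[x,y,a],method='Nelder-Mead',options=dict(initial_simplex=[[x,y,a],[x+.015,y,a],[x,y+.015,a],[x,y,a+.2]],maxiter=120)) for a in angles),key=lambda r:r.fun)
    return np.round(r.x,4),round(1-r.fun,3)
E
python3 - <<'E'
from h import *
im=arm.read_camera('top')
cv2.imwrite('pics/crop.png',cv2.resize(im[120:250,190:430],None,fx=3.3,fy=3.3,interpolation=cv2.INTER_CUBIC))
for q,s in [('tray_a',(.17,.178,.04)),('spare_spindle',(.12,.028,.028)),('tube',(.12,.026,.026,.005)),('bracket',(.09,.04,.02)),('slat',(.11,.04,.012)),('tape_roll',(.1,.1,.048))]:
    for d in arm.masks_of('top',q): print(q,d['conf'],np.round(d['extent']),*fit('top',d['pixels'],*s))
d=arm.spot_in('top','outline')[0]['extent'];print(d,unproj('top',d[:2],0),unproj('top',d[2:],0))
E
```

```text
tray_a 0.92 [343. 167. 403. 230.] [ 0.4873 -0.3001 -0.0746] 0.841
tray_a 0.86 [347. 245. 429. 329.] [ 0.2222 -0.3312  0.9482] 0.96
tray_a 0.61 [146. 192. 210. 251.] [0.4327 0.289  0.0742] 0.86
spare_spindle 0.93 [250. 131. 284. 146.] [ 0.6761  0.0228 -1.2849] 0.764
spare_spindle 0.79 [162. 269. 194. 301.] [0.2461 0.2889 0.815 ] 0.814
tube 0.71 [385. 180. 395. 222.] [ 0.4838 -0.3452 -0.0419] 0.964
tube 0.23 [248. 129. 285. 148.] [0.6752 0.0222 1.8377] 0.768
bracket 0.58 [319. 129. 347. 152.] [ 0.6665 -0.1817  1.924 ] 0.868
slat 0.9 [200. 128. 240. 144.] [0.683  0.1614 1.6798] 0.928
slat 0.33 [146. 192. 212. 251.] [0.4298 0.2966 0.0075] 0.165
tape_roll 0.67 [385. 121. 421. 155.] [ 0.6694 -0.3949  0.7416] 0.47Traceback (most recent call last):
  File "<stdin>", line 6, in <module>
IndexError: list index out of range
```

View pics/crop.png

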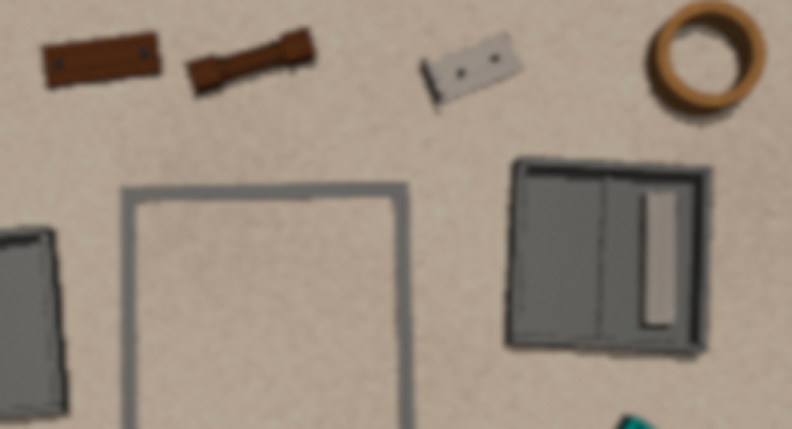

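The crop confirms the brown turned spindle with square ends, between slat and bracket. In the tray the tube lies in the right lane and the left lane is empty. The spindle is at about (0.676, 0.022) with its axis at about -1.29 rad, which is reachable, so I'm moving over it.

jog_arm([
  {"claw":1,"x":0.656,"y":-0.486,"z":0.0,"yaw":-1.58},
  {"claw":1,"x":0.656,"y":-0.486,"z":0.0,"yaw":-1.58},
  {"claw":1,"x":0.656,"y":-0.486,"z":0.0,"yaw":-1.58},
  {"claw":1,"x":0.656,"y":-0.486,"z":0.0,"yaw":-1.58},
  {"claw":1,"x":0.656,"y":-0.486,"z":0.0,"yaw":-1.58},
  {"claw":1,"x":0.656,"y":-0.486,"z":0.0,"yaw":-1.58},
  {"claw":1,"x":0.656,"y":-0.486,"z":0.0,"yaw":-1.58},
  {"claw":1,"x":0.656,"y":-0.486,"z":0.0,"yaw":-1.58},
  {"claw":1,"x":0.656,"y":-0.486,"z":0.0,"yaw":-1.58},
  {"claw":1,"x":0.656,"y":-0.486,"z":0.0,"yaw":-1.58},
  {"claw":1,"x":0.656,"y":-0.486,"z":0.0,"yaw":-1.58},
  {"claw":1,"x":0.656,"y":-0.486,"z":0.0,"yaw":-1.58},
])

```text
t: 1.7
position: [0.4839, -0.2269, 0.213]
tcp_rot: [[-0.211, 0.977, 0.001], [0.977, 0.211, -0.001], [-0.001, 0.001, -1.0]]
force: [0.7, -0.3, -1.0]
width: 0.0852
finger_force: 0.0
```

```bash
python3 - <<'E'
from h import *
im=arm.read_camera('wrist');cv2.imwrite('pics/w1.png',im)
for q,s in [('tray_a',(.17,.178,.04)),('tube',(.12,.026,.026,.005))]:
    for d in arm.masks_of('wrist',q): print(q,d['conf'],np.round(d['extent']),*fit('wrist',d['pixels'],*s))
for n in ['top','scene']:
    if n=='scene': arm.read_camera(n)
    for d in arm.masks_of(n,'outline'): 
        e=d['extent'];print(n,d['conf'],e,fit(n,cv2.fillConvexPoly(np.zeros((420,560),np.uint8),cv2.convexHull(np.argwhere(d['pixels'])[:,::-1].astype(np.int32)),1)>0,.26,.27,.0005,angles=(0,)))
E
```

```text
tube 0.78 [210. 263. 321. 318.] [ 0.4864 -0.3477 -0.0513] 0.963
tube 0.5 [363. 315. 405. 393.] [ 0.6426 -0.417  -1.2964] 0.598
top 0.64 [226.4, 178.6, 314.3, 269.3] (array([ 0.434 ,  0.0122, -0.0012]), np.float64(0.982))
top 0.23 [157.9, 199.1, 168.1, 239.1] (array([0.5296, 0.2936, 0.5167]), np.float64(0.061))
scene 0.67 [219.3, 170.4, 343.8, 271.4] (array([ 0.434 ,  0.0081, -0.0031]), np.float64(0.978))
```

jog_arm([
  {"claw":1,"x":0.203,"y":0.24,"z":0.0,"yaw":-0.07},
  {"claw":1,"x":0.203,"y":0.24,"z":0.0,"yaw":-0.07},
  {"claw":1,"x":0.203,"y":0.24,"z":0.0,"yaw":-0.07},
  {"claw":1,"x":0.203,"y":0.24,"z":0.0,"yaw":-0.07},
  {"claw":1,"x":0.203,"y":0.24,"z":0.0,"yaw":-0.07},
  {"claw":1,"x":0.203,"y":0.24,"z":0.0,"yaw":-0.07},
  {"claw":1,"x":0.203,"y":0.24,"z":0.0,"yaw":-0.07},
  {"claw":1,"x":0.203,"y":0.24,"z":0.0,"yaw":-0.07},
  {"claw":1,"x":0.203,"y":0.24,"z":0.0,"yaw":-0.07},
  {"claw":1,"x":0.203,"y":0.24,"z":0.0,"yaw":-0.07},
  {"claw":1,"x":0.203,"y":0.24,"z":0.0,"yaw":-0.07},
])

```text
t: 2.92
position: [0.676, 0.017, 0.2122]
tcp_rot: [[-0.271, 0.963, -0.001], [0.963, 0.271, -0.001], [-0.001, -0.001, -1.0]]
force: [0.0, 0.1, -0.7]
width: 0.0853
finger_force: 0.0
```

```bash
python3 - <<'E'
from h import *
im=arm.read_camera('wrist');cv2.imwrite('pics/w2.png',im)
o=arm.get_obs();print(o['t'],o['position'],o['qd'].round(2) if hasattr(o['qd'],'round') else '')
for q,s in [('spare_spindle',(.12,.028,.028)),]:
    for d in arm.masks_of('wrist',q): 
        print(q,d['conf'],np.round(d['extent']),*fit('wrist',d['pixels'],*s,angles=(1.5,1.85,2.2)))
E
```

```text
2.9667 [0.67587596 0.0166122  0.21238389] [ 0.01 -0.01 -0.    0.    0.   -0.    0.  ]
spare_spindle 0.65 [273. 119. 303. 239.] [0.6777 0.0179 1.8459] 0.877
```

View pics/w2.png

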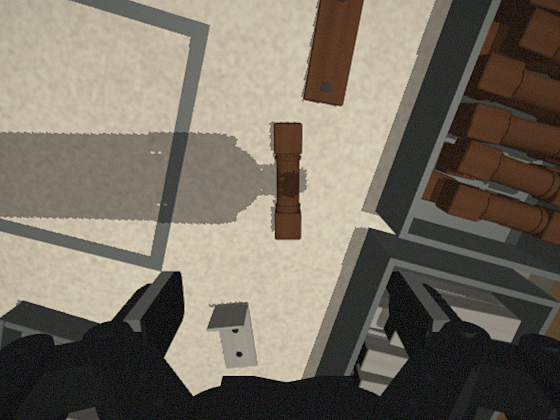

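The wrist view shows the spindle at (288,180), square to the fingers, with slat, bracket and bins clear of it. Descending with partly open claws.

jog_arm([
  {"claw":0.7,"x":0.0,"y":0.002,"z":0.04,"yaw":0},
  {"claw":0.7,"x":0.0,"y":0.002,"z":0.08,"yaw":0},
  {"claw":0.7,"x":0.0,"y":0.002,"z":0.12,"yaw":0},
  {"claw":0.7,"x":0.0,"y":0.002,"z":0.15,"yaw":0},
  {"claw":0.7,"x":0.0,"y":0.002,"z":0.175,"yaw":0},
  {"claw":0.7,"x":0.0,"y":0.002,"z":0.189,"yaw":0},
  {"claw":0.7,"x":0.0,"y":0.002,"z":0.189,"yaw":0},
  {"claw":0.7,"x":0.0,"y":0.002,"z":0.189,"yaw":0},
])

```text
t: 3.68
position: [0.6782, 0.019, 0.0242]
tcp_rot: [[-0.272, 0.962, 0.0], [0.962, 0.272, -0.0], [-0.0, 0.0, -1.0]]
force: [0.4, 0.8, 0.8]
width: 0.0599
finger_force: 0.0
```

jog_arm([
  {"claw":0},
  {"claw":0},
  {"claw":0},
  {"claw":0},
  {"claw":0},
  {"claw":0},
  {"claw":0},
  {"claw":0},
])

```text
$.commands[0]: bad value
```

jog_arm([
  {"claw":0,"x":0,"y":0,"z":0,"yaw":0},
  {"claw":0,"x":0,"y":0,"z":0,"yaw":0},
  {"claw":0,"x":0,"y":0,"z":0,"yaw":0},
  {"claw":0,"x":0,"y":0,"z":0,"yaw":0},
  {"claw":0,"x":0,"y":0,"z":0,"yaw":0},
  {"claw":0,"x":0,"y":0,"z":0,"yaw":0},
  {"claw":0,"x":0,"y":0,"z":0,"yaw":0},
])

```text
t: 4.27
position: [0.6781, 0.0199, 0.0237]
tcp_rot: [[-0.273, 0.962, 0.0], [0.962, 0.273, 0.0], [-0.0, 0.0, -1.0]]
force: [-0.3, 0.8, -1.0]
width: 0.0001
finger_force: 0.0
```

jog_arm([
  {"claw":0,"x":0,"y":0,"z":-0.03,"yaw":0},
  {"claw":0,"x":0,"y":0,"z":-0.07,"yaw":0},
  {"claw":0,"x":0,"y":0,"z":-0.11,"yaw":0},
  {"claw":0,"x":0,"y":0,"z":-0.15,"yaw":0},
  {"claw":0,"x":0,"y":0,"z":-0.18,"yaw":0},
  {"claw":0,"x":0,"y":0,"z":-0.18,"yaw":0},
])

```text
t: 4.77
position: [0.6811, 0.0207, 0.2116]
tcp_rot: [[-0.273, 0.962, 0.011], [0.962, 0.273, 0.001], [-0.002, 0.01, -1.0]]
force: [0.3, -0.2, -0.4]
width: 0.0001
finger_force: 0.0
```

```bash
python3 - <<'E'
from h import *
im=arm.read_camera('top')
b=cv2.cvtColor(im,cv2.COLOR_BGR2GRAY)[155:245,330:420]
cv2.imwrite('pics/tray.png',cv2.resize(b,None,fx=6,fy=6,interpolation=cv2.INTER_CUBIC))
for d in arm.masks_of('top','tray_a')+arm.masks_of('top','tray_b'):
    if d['extent'][0]<330 or d['extent'][1]>200: continue
    h=cv2.fillConvexPoly(np.zeros((420,560),np.uint8),cv2.convexHull(np.argwhere(d['pixels'])[:,::-1].astype(np.int32)),1)>0
    print(d['conf'],d['extent'],fit('top',h,.17,.178,.04))
# candidate overlay poses
for q in [(.4865,-.3015,-.055)]:
    P=box(*q,.17,.178,.04);print((proj('top',P)).round(1).tolist())
E
```

```text
0.82 [340.4, 167.8, 401.2, 229.0] (array([ 0.4877, -0.3   , -0.0747]), np.float64(0.967))
0.82 [340.4, 167.8, 401.2, 229.0] (array([ 0.4877, -0.3   , -0.0747]), np.float64(0.967))
[[400.7, 226.9], [404.8, 226.4], [342.3, 224.8], [344.5, 224.2], [401.2, 171.8], [405.3, 169.5], [343.5, 169.7], [345.7, 167.3]]
```

View pics/tray.png

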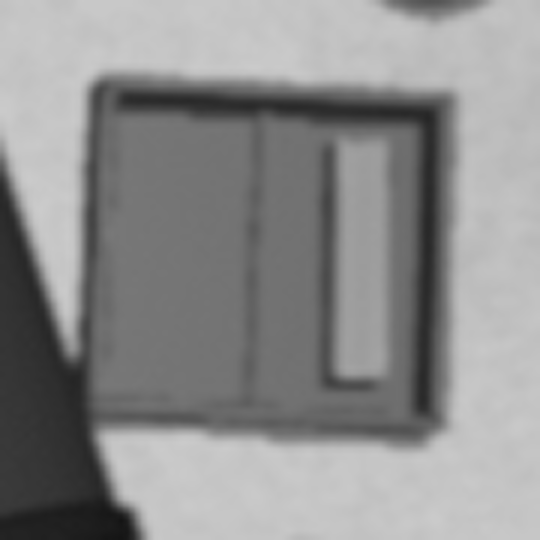

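The fingers closed on nothing (width 0), so I'll look at where the spindle is now.

```bash
python3 - <<'E'
from h import *
im=arm.read_camera('wrist');cv2.imwrite('pics/w3.png',im)
for d in arm.masks_of('wrist','spare_spindle'): 
        print(d['conf'],np.round(d['extent']),*fit('wrist',d['pixels'],.12,.028,.028,angles=(1.5,1.85,2.2)))
for n in ['top','scene']:
  a=arm.read_camera(n)
  for d in arm.masks_of(n,'spare_spindle'): 
        print(n,d['conf'],np.round(d['extent']),*fit(n,d['pixels'],.12,.028,.028,angles=(1.5,1.85,2.2)))
E
```

```text
0.82 [271. 123. 302. 247.] [0.6766 0.019  1.8464] 0.902
top 0.87 [158. 268. 197. 299.] [0.2451 0.29   0.8515] 0.835
top 0.54 [248. 139. 254. 143.] [0.6622 0.0682 0.2235] 0.15
scene 0.91 [382. 181. 411. 221.] [0.2458 0.2849 0.8127] 0.789
scene 0.72 [224. 280. 272. 298.] [0.6765 0.0171 1.8508] 0.788
scene 0.49 [332. 211. 417. 295.] [0.5022 0.2586 1.7284] 0.169
scene 0.21 [164. 245. 199. 261.] [ 0.6682 -0.1753  1.9713] 0.687
```

View pics/w3.png

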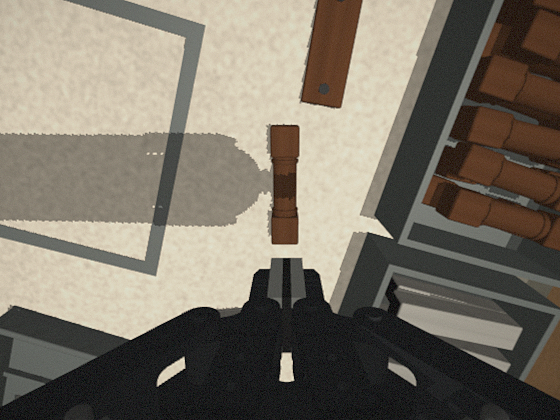

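The spindle hasn't moved: it is still at (286,183), right below the tool. In this picture the shut fingertips show at row 258. My projection says that puts them about 20 mm behind the TCP rather than 19 mm ahead of it, so the fingers closed above the spindle. I'll go down again, deeper, watching the force.

jog_arm([
  {"claw":0.7,"x":0,"y":-0.001,"z":0.04,"yaw":0},
  {"claw":0.7,"x":0,"y":-0.001,"z":0.08,"yaw":0},
  {"claw":0.7,"x":0,"y":-0.001,"z":0.12,"yaw":0},
  {"claw":0.7,"x":0,"y":-0.001,"z":0.16,"yaw":0},
  {"claw":0.7,"x":0,"y":-0.001,"z":0.18,"yaw":0},
  {"claw":0.7,"x":0,"y":-0.001,"z":0.195,"yaw":0},
  {"claw":0.7,"x":0,"y":-0.001,"z":0.205,"yaw":0},
  {"claw":0.7,"x":0,"y":-0.001,"z":0.205,"yaw":0},
])

```text
t: 5.88
position: [0.6762, 0.0196, -0.0032]
tcp_rot: [[-0.274, 0.962, -0.002], [0.962, 0.274, 0.0], [0.001, -0.002, -1.0]]
force: [-0.2, 0.1, -0.1]
width: 0.0597
finger_force: 0.0
```

```bash
python3 - <<'E'
from h import *
im=arm.read_camera('wrist');cv2.imwrite('pics/w4.png',im)
E
```

```text
(no output)
```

View pics/w4.png

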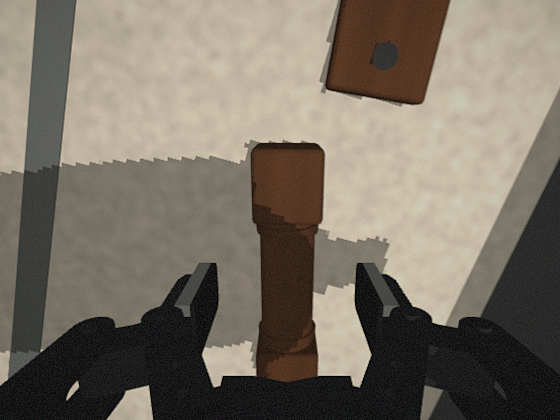

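The deeper pose made no contact. The tips still stand about 23 mm above the table, astride the shaft (fingers at columns 215 and 357, shaft at 287). Going down 14 mm more and closing.

jog_arm([
  {"claw":0.7,"x":0.002,"y":0,"z":0.007,"yaw":0},
  {"claw":0.7,"x":0.002,"y":0,"z":0.014,"yaw":0},
  {"claw":0.7,"x":0.002,"y":0,"z":0.014,"yaw":0},
  {"claw":0,"x":0.002,"y":0,"z":0.014,"yaw":0},
  {"claw":0,"x":0.002,"y":0,"z":0.014,"yaw":0},
  {"claw":0,"x":0.002,"y":0,"z":0.014,"yaw":0},
  {"claw":0,"x":0.002,"y":0,"z":0.014,"yaw":0},
  {"claw":0,"x":0.002,"y":0,"z":0.014,"yaw":0},
  {"claw":0,"x":0.002,"y":0,"z":0.014,"yaw":0},
  {"claw":0,"x":0.002,"y":0,"z":0.014,"yaw":0},
])

```text
t: 6.77
position: [0.6771, 0.0215, -0.0147]
tcp_rot: [[-0.273, 0.962, 0.001], [0.962, 0.273, 0.0], [-0.0, 0.001, -1.0]]
force: [-0.3, -0.4, 5.6]
width: 0.0219
finger_force: 59.1
```

It gripped, but at 21.9 mm width with an upward push, so the tips are above the shaft axis. I'll reopen, go 8 mm lower and grip again.

jog_arm([
  {"claw":0.6,"x":0,"y":0,"z":0,"yaw":0},
  {"claw":0.6,"x":0,"y":0,"z":0,"yaw":0},
  {"claw":0.6,"x":0,"y":0,"z":0,"yaw":0},
  {"claw":0.6,"x":0,"y":0,"z":0.004,"yaw":0},
  {"claw":0.6,"x":0,"y":0,"z":0.008,"yaw":0},
  {"claw":0.6,"x":0,"y":0,"z":0.008,"yaw":0},
])

```text
t: 7.27
position: [0.6768, 0.0216, -0.0219]
tcp_rot: [[-0.273, 0.962, 0.0], [0.962, 0.273, -0.001], [-0.001, 0.0, -1.0]]
force: [-7.3, -1.4, 18.1]
width: 0.051
finger_force: 9.5
```

jog_arm([
  {"claw":0,"x":0,"y":0,"z":0,"yaw":0},
  {"claw":0,"x":0,"y":0,"z":0,"yaw":0},
  {"claw":0,"x":0,"y":0,"z":0,"yaw":0},
  {"claw":0,"x":0,"y":0,"z":0,"yaw":0},
  {"claw":0,"x":0,"y":0,"z":0,"yaw":0},
  {"claw":0,"x":0,"y":0,"z":0,"yaw":0},
  {"claw":0,"x":0,"y":0,"z":0,"yaw":0},
])

```text
t: 7.85
position: [0.6803, 0.022, -0.0186]
tcp_rot: [[-0.273, 0.962, 0.008], [0.962, 0.273, -0.0], [-0.002, 0.007, -1.0]]
force: [-4.3, -0.9, 31.9]
width: 0.0225
finger_force: 70.4
```

Contact with the table now shows (32 N up), so the grip is as deep as it can be. Lifting.

jog_arm([
  {"claw":0,"x":0,"y":0,"z":-0.008,"yaw":0},
  {"claw":0,"x":0,"y":0,"z":-0.03,"yaw":0},
  {"claw":0,"x":0,"y":0,"z":-0.06,"yaw":0},
  {"claw":0,"x":0,"y":0,"z":-0.09,"yaw":0},
  {"claw":0,"x":0,"y":0,"z":-0.12,"yaw":0},
  {"claw":0,"x":0,"y":0,"z":-0.14,"yaw":0},
  {"claw":0,"x":0,"y":0,"z":-0.14,"yaw":0},
])

```text
t: 8.43
position: [0.6789, 0.022, 0.1214]
tcp_rot: [[-0.273, 0.962, 0.007], [0.962, 0.273, 0.0], [-0.001, 0.006, -1.0]]
force: [0.5, 0.6, -0.6]
width: 0.0218
finger_force: 58.9
```

```bash
python3 - <<'E'
from h import *
im=arm.read_camera('wrist');cv2.imwrite('pics/w5.png',im)
o=arm.get_obs();print(o['position'],o['width'],o['force'],o['joint_pos'])
E
```

```text
[0.67785213 0.02176017 0.11870146] 0.021854520842205915 [ 0.30208714  0.27350746 -0.65100516] [ 0.30674909  0.50777259 -0.55963649  1.48076296  0.27820383  1.22892573
 -0.01170415]
```

View pics/w5.png

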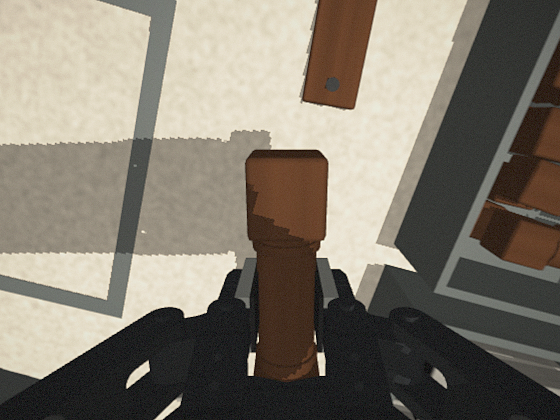

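The spindle is gripped level in the fingers and end-centred (its far end shows at row 150, about +58 mm from the TCP). Carrying it over the empty lane at about (0.489, -0.257).

jog_arm([
  {"claw":0,"x":-0.217,"y":-0.256,"z":0,"yaw":1.912},
  {"claw":0,"x":-0.217,"y":-0.256,"z":0,"yaw":1.912},
  {"claw":0,"x":-0.217,"y":-0.256,"z":0,"yaw":1.912},
  {"claw":0,"x":-0.217,"y":-0.256,"z":0,"yaw":1.912},
  {"claw":0,"x":-0.217,"y":-0.256,"z":0,"yaw":1.912},
  {"claw":0,"x":-0.217,"y":-0.256,"z":0,"yaw":1.912},
  {"claw":0,"x":-0.217,"y":-0.256,"z":0,"yaw":1.912},
  {"claw":0,"x":-0.217,"y":-0.256,"z":0,"yaw":1.912},
  {"claw":0,"x":-0.217,"y":-0.256,"z":0,"yaw":1.912},
  {"claw":0,"x":-0.217,"y":-0.256,"z":0,"yaw":1.912},
  {"claw":0,"x":-0.217,"y":-0.256,"z":0,"yaw":1.912},
  {"claw":0,"x":-0.217,"y":-0.256,"z":0,"yaw":1.912},
])

```text
t: 9.48
position: [0.4883, -0.2573, 0.1148]
tcp_rot: [[0.943, 0.334, -0.002], [0.334, -0.943, 0.001], [-0.002, -0.002, -1.0]]
force: [0.2, 0.8, -1.2]
width: 0.022
finger_force: 59.2
```

jog_arm([
  {"claw":0,"x":0,"y":0,"z":0,"yaw":0.41},
  {"claw":0,"x":0,"y":0,"z":0,"yaw":0.41},
  {"claw":0,"x":0,"y":0,"z":0,"yaw":0.41},
  {"claw":0,"x":0,"y":0,"z":0,"yaw":0.41},
  {"claw":0,"x":0,"y":0,"z":0,"yaw":0.41},
])

```text
t: 9.9
position: [0.4887, -0.2569, 0.1148]
tcp_rot: [[0.998, -0.064, -0.002], [-0.064, -0.998, 0.001], [-0.002, -0.001, -1.0]]
force: [0.4, 0.1, -0.5]
width: 0.0222
finger_force: 59.2
```

```bash
python3 - <<'E'
from h import *
im=arm.read_camera('wrist');cv2.imwrite('pics/w6.png',im)
o=arm.get_obs();print(o['position'],o['width'],o['tcp_rot'][:,0])
for q in ['tray_a','tube']:
  for d in arm.masks_of('wrist',q): print(q,d['conf'],d['extent'],fit('wrist',d['pixels'],.12,.026,.026,.005) if q=='tube' else '')
# predicted inner rim corners (z=.04) of tray drawn on picture
P=box(.486,-.3005,-.065,.154,.162,.0,.04)[::2];p=proj('wrist',P)
p=p[[0,1,3,2]].round().astype(int);cv2.polylines(im,[p.reshape(-1,1,2)],True,(0,0,255),1);cv2.imwrite('pics/w6b.png',im)
E
```

```text
[ 0.48880005 -0.25692171  0.11505424] 0.022290671471600562 [ 0.99812697 -0.06113785 -0.00217181]
tray_a 0.76 [226.7, 79.1, 498.9, 317.0] 
tray_a 0.63 [390.5, 395.7, 421.0, 418.0] 
tube 0.79 [384.6, 125.4, 444.8, 283.0] (array([ 0.4865, -0.3506, -0.0524]), np.float64(0.966))
```

View pics/w6b.png

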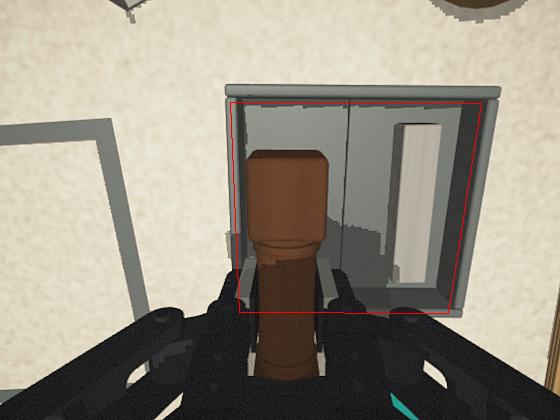

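The wrist view shows the spindle over the empty left lane (lane at columns 240–348), with the tube at (415,205). The tray lies about 4 mm further toward -y and +x than assumed, so I'm shifting by that and lowering.

jog_arm([
  {"claw":0,"x":0.004,"y":0.004,"z":0.03,"yaw":0},
  {"claw":0,"x":0.004,"y":0.004,"z":0.06,"yaw":0},
  {"claw":0,"x":0.004,"y":0.004,"z":0.085,"yaw":0},
  {"claw":0,"x":0.004,"y":0.004,"z":0.1,"yaw":0},
  {"claw":0,"x":0.004,"y":0.004,"z":0.11,"yaw":0},
  {"claw":0,"x":0.004,"y":0.004,"z":0.118,"yaw":0},
  {"claw":0,"x":0.004,"y":0.004,"z":0.118,"yaw":0},
])

```text
t: 10.63
position: [0.4927, -0.2611, -0.0028]
tcp_rot: [[0.998, -0.062, -0.002], [-0.062, -0.998, 0.001], [-0.002, -0.001, -1.0]]
force: [0.6, 0.2, -1.0]
width: 0.022
finger_force: 59.2
```

jog_arm([
  {"claw":0,"x":0,"y":0,"z":0.004,"yaw":0},
  {"claw":0,"x":0,"y":0,"z":0.008,"yaw":0},
  {"claw":0,"x":0,"y":0,"z":0.008,"yaw":0},
])

```text
t: 10.88
position: [0.4936, -0.2616, -0.0094]
tcp_rot: [[0.998, -0.062, 0.0], [-0.062, -0.998, -0.0], [0.0, 0.0, -1.0]]
force: [0.3, 0.7, -1.1]
width: 0.0222
finger_force: 59.2
```

jog_arm([
  {"claw":0,"x":0,"y":0,"z":0.003,"yaw":0},
  {"claw":0,"x":0,"y":0,"z":0.003,"yaw":0},
])

```text
t: 11.05
position: [0.4935, -0.2615, -0.0125]
tcp_rot: [[0.998, -0.062, 0.0], [-0.062, -0.998, -0.0], [0.0, 0.0, -1.0]]
force: [0.0, 0.9, -1.3]
width: 0.0219
finger_force: 59.2
```

jog_arm([
  {"claw":0.42,"x":0,"y":0,"z":0,"yaw":0},
  {"claw":0.42,"x":0,"y":0,"z":0,"yaw":0},
  {"claw":0.42,"x":0,"y":0,"z":0,"yaw":0},
  {"claw":0.42,"x":0,"y":0,"z":0,"yaw":0},
])

```text
t: 11.38
position: [0.4935, -0.2615, -0.0123]
tcp_rot: [[0.998, -0.062, 0.0], [-0.062, -0.998, -0.0], [0.0, 0.0, -1.0]]
force: [0.7, -0.1, 0.1]
width: 0.0359
finger_force: 0.0
```

jog_arm([
  {"claw":0.42,"x":0,"y":0,"z":-0.02,"yaw":0},
  {"claw":0.42,"x":0,"y":0,"z":-0.05,"yaw":0},
  {"claw":0.42,"x":0,"y":0,"z":-0.09,"yaw":0},
  {"claw":0.42,"x":0,"y":0,"z":-0.13,"yaw":0},
  {"claw":0,"x":0,"y":0,"z":-0.17,"yaw":0},
  {"claw":0,"x":0,"y":0,"z":-0.21,"yaw":0},
  {"claw":0,"x":0,"y":0,"z":-0.21,"yaw":0},
  {"claw":0,"x":0,"y":0,"z":-0.21,"yaw":0},
])

```text
t: 12.05
position: [0.4948, -0.2621, 0.2004]
tcp_rot: [[0.998, -0.062, 0.005], [-0.062, -0.998, -0.002], [0.005, 0.002, -1.0]]
force: [-0.5, -0.2, -1.7]
width: 0.0001
finger_force: 0.0
```

```bash
python3 - <<'E'
from h import *
im=arm.read_camera('wrist');cv2.imwrite('pics/w7.png',im)
o=arm.get_obs();print(o['t'],o['position'],o['tcp_rot'][:,0],o['joint_pos'])
for q,s in [('tray_a',(.17,.178,.04)),('tube',(.12,.026,.026,.005)),('spare_spindle',(.12,.028,.028,.005))]:
  for d in arm.masks_of('wrist',q): print(q,d['conf'],np.round(d['extent']),*fit('wrist',d['pixels'],*s,angles=(-.1,)))
E
```

```text
12.1 [ 0.49364452 -0.26160591  0.19810147] [ 0.99806222 -0.06220685  0.00145035] [ 0.59444234  0.16714679 -0.20940979  1.70326306  0.03644303  1.27333893
 -1.25580518]
tray_a 0.95 [236.  96. 436. 279.] [ 0.4855 -0.3013 -0.0742] 0.732
tray_a 0.84 [292. 310. 419. 381.] [ 0.1452 -0.376   0.794 ] 0.061
tube 0.59 [357. 130. 396. 252.] [ 0.4822 -0.3474 -0.0432] 0.95
tube 0.33 [236.  96. 437. 279.] [ 0.5087 -0.3058 -0.3846] 0.161
spare_spindle 0.6 [271. 128. 300. 252.] [ 0.4864 -0.2587 -0.0633] 0.884
```

View pics/w7.png

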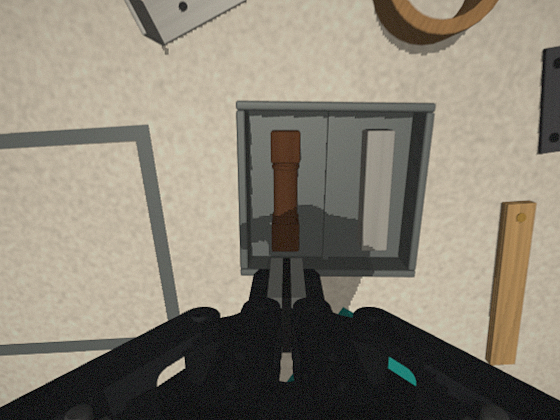

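The spindle lies flat in the left lane (285,190), and the tube is in place at (377,190). The tray centre comes to about (0.485, -0.303) at -0.06 rad.

To slide the tray I'll grip the middle of its far (+x) wall over the rib, where both sides are clear, and drag it to the outline at (0.434, 0.010). First I'm moving above that wall and turning.

jog_arm([
  {"claw":0.5,"x":0.075,"y":0.042,"z":0.03,"yaw":-1.571},
  {"claw":0.5,"x":0.075,"y":0.042,"z":0.06,"yaw":-1.571},
  {"claw":0.5,"x":0.075,"y":0.042,"z":0.06,"yaw":-1.571},
  {"claw":0.5,"x":0.075,"y":0.042,"z":0.06,"yaw":-1.571},
  {"claw":0.5,"x":0.075,"y":0.042,"z":0.06,"yaw":-1.571},
  {"claw":0.5,"x":0.075,"y":0.042,"z":0.06,"yaw":-1.571},
  {"claw":0.5,"x":0.075,"y":0.042,"z":0.06,"yaw":-1.571},
  {"claw":0.5,"x":0.075,"y":0.042,"z":0.06,"yaw":-1.571},
  {"claw":0.5,"x":0.075,"y":0.042,"z":0.06,"yaw":-1.571},
  {"claw":0.5,"x":0.075,"y":0.042,"z":0.06,"yaw":-1.571},
  {"claw":0.5,"x":0.075,"y":0.042,"z":0.06,"yaw":-1.571},
  {"claw":0.5,"x":0.075,"y":0.042,"z":0.06,"yaw":-1.571},
])

```text
t: 13.25
position: [0.5648, -0.3076, 0.1356]
tcp_rot: [[0.126, 0.992, -0.002], [0.992, -0.126, 0.002], [0.001, -0.003, -1.0]]
force: [-0.6, -0.5, -0.1]
width: 0.0427
finger_force: 0.0
```

jog_arm([
  {"claw":0.5,"x":0,"y":0,"z":0,"yaw":-0.07},
  {"claw":0.5,"x":0,"y":0,"z":0,"yaw":-0.07},
  {"claw":0.5,"x":0,"y":0,"z":0,"yaw":-0.07},
])

```text
t: 13.5
position: [0.565, -0.3077, 0.1362]
tcp_rot: [[0.066, 0.998, -0.002], [0.998, -0.066, 0.001], [0.001, -0.002, -1.0]]
force: [0.0, -0.7, -0.6]
width: 0.043
finger_force: 0.0
```

```bash
python3 - <<'E'
from h import *
o=arm.get_obs();print(o['t'],o['position'],o['tcp_rot'][:,1])
arm.read_camera('top');arm.read_camera('wrist')
for n in ['wrist','top']:
 for q,s in [('tray_a',(.17,.178,.04)),('tube',(.12,.026,.026,.005)),('spare_spindle',(.12,.028,.028,.005))]:
  for d in arm.masks_of(n,q): 
   if n=='wrist' or d['extent'][0]>300: print(n,q,d['conf'],np.round(d['extent']),*fit(n,d['pixels'],*s,angles=(-.1,)))
# wall brightness profile in wrist picture along the tool y line at rim height
im=cv2.cvtColor(arm.read_camera('wrist'),cv2.COLOR_BGR2GRAY)
R=o['tcp_rot'];
for dx in (.03,.045):
  P=[o['position']*[1,1,0]+[0,0,.04]+R[:,0]*dx*[1,1,0]+R[:,1]*v*[1,1,0] for v in np.arange(-.03,.031,.003)]
  p=proj('wrist',np.array(P)).round().astype(int);print(dx,[int(im[v,u]) if 0<=u<560 and 0<=v<420 else -1 for u,v in p])
E
```

```text
13.5 [ 0.56501336 -0.30774751  0.13615241] [ 0.99784587 -0.06557692 -0.00181439]
wrist tray_a 0.85 [ 58.  85. 299. 313.] [ 0.4894 -0.3044 -0.0746] 0.733
wrist tray_a 0.58 [  0. 202.  41. 317.] [ 0.2358 -0.2841  0.1372] 0.622
wrist tray_a 0.26 [119. 239. 270. 276.] [ 0.5031 -0.4291 -0.0664] 0.145
wrist tube 0.98 [121. 238. 269. 277.] [ 0.4863 -0.3503 -0.048 ] 0.9
wrist spare_spindle 0.7 [102. 126. 263. 173.] [ 0.4913 -0.2605 -0.0582] 0.898
wrist spare_spindle 0.64 [119. 237. 269. 277.] [ 0.4865 -0.3503 -0.0188] 0.826
top tray_a 0.86 [340. 167. 404. 228.] [ 0.4871 -0.2981 -0.0992] 0.65
top tray_a 0.85 [349. 241. 393. 319.] [ 0.2419 -0.3021  0.9086] 0.493
top spare_spindle 0.93 [354. 176. 364. 216.] [ 0.4908 -0.2558 -0.0752] 0.822
0.03 [93, 97, 96, 93, 117, 131, 136, 133, 134, 72, 72, 127, 137, 202, 218, 219, 217, 217, 216, 218, 217]
0.045 [76, 76, 75, 74, 57, 146, 135, 135, 139, 66, 74, 126, 143, 170, 223, 223, 220, 218, 211, 218, 220]
```

The wrist measurements put the wall centre about 4 mm further along tool +y. Descending astride the wall.

jog_arm([
  {"claw":0.5,"x":-0.002,"y":0.004,"z":0.035,"yaw":0},
  {"claw":0.5,"x":-0.002,"y":0.004,"z":0.07,"yaw":0},
  {"claw":0.5,"x":-0.002,"y":0.004,"z":0.095,"yaw":0},
  {"claw":0.5,"x":-0.002,"y":0.004,"z":0.115,"yaw":0},
  {"claw":0.5,"x":-0.002,"y":0.004,"z":0.13,"yaw":0},
  {"claw":0.5,"x":-0.002,"y":0.004,"z":0.139,"yaw":0},
  {"claw":0.5,"x":-0.002,"y":0.004,"z":0.139,"yaw":0},
])

```text
t: 14.53
position: [0.5683, -0.3097, -0.0036]
tcp_rot: [[0.063, 0.998, -0.003], [0.998, -0.063, 0.002], [0.001, -0.003, -1.0]]
force: [-0.3, 0.6, -0.6]
width: 0.0428
finger_force: 0.0
```

jog_arm([
  {"claw":0,"x":0,"y":0,"z":0,"yaw":0},
  {"claw":0,"x":0,"y":0,"z":0,"yaw":0},
  {"claw":0,"x":0,"y":0,"z":0,"yaw":0},
  {"claw":0,"x":0,"y":0,"z":0,"yaw":0},
  {"claw":0,"x":0,"y":0,"z":0,"yaw":0},
  {"claw":0,"x":0,"y":0,"z":0,"yaw":0},
])

```text
t: 15.03
position: [0.5703, -0.3106, 0.0001]
tcp_rot: [[0.063, 0.998, 0.002], [0.998, -0.063, -0.001], [-0.001, 0.002, -1.0]]
force: [-2.1, 0.6, 6.1]
width: 0.0067
finger_force: 60.2
```

The wall is gripped. Dragging the tray slowly toward the outline.

jog_arm([
  {"claw":0,"x":0.003,"y":-0.001,"z":0,"yaw":0},
  {"claw":0,"x":0.009,"y":-0.002,"z":0,"yaw":0},
  {"claw":0,"x":0.018,"y":-0.004,"z":0,"yaw":0},
  {"claw":0,"x":0.03,"y":-0.007,"z":0,"yaw":0},
  {"claw":0,"x":0.043,"y":-0.01,"z":0,"yaw":-0.01},
  {"claw":0,"x":0.056,"y":-0.013,"z":0,"yaw":-0.01},
  {"claw":0,"x":0.069,"y":-0.016,"z":0,"yaw":-0.015},
  {"claw":0,"x":0.082,"y":-0.019,"z":0,"yaw":-0.015},
  {"claw":0,"x":0.095,"y":-0.022,"z":0,"yaw":-0.02},
  {"claw":0,"x":0.106,"y":-0.025,"z":0,"yaw":-0.02},
  {"claw":0,"x":0.114,"y":-0.027,"z":0,"yaw":-0.023},
  {"claw":0,"x":0.118,"y":-0.028,"z":0,"yaw":-0.023},
])

```text
t: 16.03
position: [0.5502, -0.1911, 0.0001]
tcp_rot: [[0.039, 0.999, 0.003], [0.999, -0.039, -0.002], [-0.002, 0.003, -1.0]]
force: [0.7, -4.9, 6.0]
width: 0.0064
finger_force: 60.3
```

```bash
cat > see.py <<'E'
from h import *
o=arm.get_obs();print(o['t'],o['position'],o['tcp_rot'][:,1],o['force'],o['width'])
for n in ['wrist','top','scene']:
 arm.read_camera(n)
 for q,s in [('tray_a',(.17,.178,.04)),('tube',(.12,.026,.026,.005)),('spare_spindle',(.12,.028,.028,.005))]:
  for d in arm.masks_of(n,q):
   r,c=fit(n,d['pixels'],*s,angles=(0,))
   if c>.6: print(n,q,d['conf'],np.round(d['extent']),r,c)
E
python3 see.py
```

```text
16.0333 [ 5.50159249e-01 -1.91084110e-01  7.18747454e-05] [ 0.99924946 -0.0386176   0.00303338] [ 0.68392748 -4.92857506  5.97813689] 0.00643151198210245
wrist tray_a 0.59 [  2.  55. 297. 383.] [ 0.4707 -0.1092 -0.0033] 0.615
wrist tube 0.59 [  0. 328. 175. 406.] [ 0.3917 -0.2446  0.4659] 0.651
wrist spare_spindle 0.83 [  0. 143. 238. 226.] [ 0.4689 -0.1436 -0.0161] 0.844
top tray_a 0.66 [148. 191. 211. 248.] [0.4323 0.2889 0.0733] 0.869
top spare_spindle 0.83 [316. 186. 326. 224.] [ 0.4675 -0.1402  0.0035] 0.856
top spare_spindle 0.83 [161. 269. 194. 301.] [0.2452 0.2872 0.8466] 0.83
top spare_spindle 0.49 [436. 157. 462. 188.] [ 0.5564 -0.5377  0.329 ] 0.616
scene tray_a 0.97 [334. 214. 416. 294.] [0.4334 0.2846 0.0762] 0.881
scene tube 0.67 [127. 128. 148. 159.] [ 0.4069 -0.501   0.1312] 0.647
scene spare_spindle 0.78 [381. 181. 412. 219.] [0.2486 0.2848 0.8089] 0.827
scene spare_spindle 0.69 [215. 184. 247. 226.] [ 0.4676 -0.1457 -0.0212] 0.83
```

The tray follows the gripper: the spindle moved by the same (-0.02, +0.12). Dragging on.

jog_arm([
  {"claw":0,"x":0.003,"y":-0.001,"z":0,"yaw":0},
  {"claw":0,"x":0.009,"y":-0.002,"z":0,"yaw":0},
  {"claw":0,"x":0.018,"y":-0.004,"z":0,"yaw":-0.005},
  {"claw":0,"x":0.03,"y":-0.006,"z":0,"yaw":-0.01},
  {"claw":0,"x":0.043,"y":-0.009,"z":0,"yaw":-0.01},
  {"claw":0,"x":0.056,"y":-0.012,"z":0,"yaw":-0.01},
  {"claw":0,"x":0.069,"y":-0.015,"z":0,"yaw":-0.015},
  {"claw":0,"x":0.082,"y":-0.018,"z":0,"yaw":-0.015},
  {"claw":0,"x":0.095,"y":-0.021,"z":0,"yaw":-0.02},
  {"claw":0,"x":0.106,"y":-0.023,"z":0,"yaw":-0.02},
  {"claw":0,"x":0.114,"y":-0.025,"z":0,"yaw":-0.023},
  {"claw":0,"x":0.118,"y":-0.026,"z":0,"yaw":-0.023},
])

```text
t: 17.63
position: [0.5291, -0.0721, 0.0001]
tcp_rot: [[0.016, 1.0, 0.003], [1.0, -0.016, -0.002], [-0.002, 0.003, -1.0]]
force: [1.4, -6.9, 7.9]
width: 0.0065
finger_force: 60.6
```

jog_arm([
  {"claw":0,"x":0.003,"y":-0.001,"z":0,"yaw":0},
  {"claw":0,"x":0.009,"y":-0.002,"z":0,"yaw":0},
  {"claw":0,"x":0.018,"y":-0.004,"z":0,"yaw":-0.005},
  {"claw":0,"x":0.03,"y":-0.006,"z":0,"yaw":-0.008},
  {"claw":0,"x":0.043,"y":-0.009,"z":0,"yaw":-0.01},
  {"claw":0,"x":0.056,"y":-0.012,"z":0,"yaw":-0.012},
  {"claw":0,"x":0.067,"y":-0.014,"z":0,"yaw":-0.015},
  {"claw":0,"x":0.075,"y":-0.016,"z":0,"yaw":-0.016},
  {"claw":0,"x":0.08,"y":-0.017,"z":0,"yaw":-0.016},
  {"claw":0,"x":0.082,"y":-0.017,"z":0,"yaw":-0.016},
  {"claw":0,"x":0.082,"y":-0.017,"z":0,"yaw":-0.016},
])

```text
t: 18.55
position: [0.5134, 0.0099, 0.0]
tcp_rot: [[0.0, 1.0, 0.003], [1.0, -0.0, -0.002], [-0.002, 0.003, -1.0]]
force: [-1.0, -4.2, 11.3]
width: 0.0065
finger_force: 61.2
```

```bash
python3 see.py
```

```text
18.55 [5.13350865e-01 9.92658516e-03 1.68594197e-05] [ 9.99996155e-01 -1.40609579e-04  2.76949477e-03] [-1.0200771  -4.24680007 11.2602354 ] 0.006538687077951174
wrist tray_a 0.69 [  2.  55. 298. 380.] [0.4309 0.0881 0.0366] 0.613
wrist tube 0.7 [  1. 328. 176. 404.] [ 0.3569 -0.0502  0.5006] 0.65
wrist spare_spindle 0.89 [  1. 141. 236. 227.] [0.4303 0.0536 0.0243] 0.843
top tray_a 0.97 [349. 245. 430. 329.] [ 0.2233 -0.3297 -0.6288] 0.913
top tray_a 0.65 [146. 191. 211. 251.] [0.4324 0.2891 0.0752] 0.88
top spare_spindle 0.79 [160. 268. 193. 300.] [0.246  0.2909 0.8349] 0.787
scene tray_a 0.96 [333. 210. 416. 294.] [0.4329 0.284  0.0785] 0.878
scene tray_a 0.61 [180.  91. 246. 154.] [ 0.2224 -0.3393 -0.6208] 0.918
scene spare_spindle 0.79 [284. 203. 312. 240.] [0.4282 0.0525 0.0273] 0.849
scene spare_spindle 0.71 [383. 181. 411. 223.] [0.2486 0.2849 0.8213] 0.802
```

The spindle is at (0.430, 0.053), so the tray centre is at about (0.432, 0.009) and square. Releasing and rising.

jog_arm([
  {"claw":0.4,"x":0,"y":0,"z":0,"yaw":0},
  {"claw":0.4,"x":0,"y":0,"z":0,"yaw":0},
  {"claw":0.4,"x":0,"y":0,"z":0,"yaw":0},
  {"claw":0.4,"x":0,"y":0,"z":0,"yaw":0},
  {"claw":0.4,"x":0,"y":0,"z":-0.02,"yaw":0},
  {"claw":0.4,"x":0,"y":0,"z":-0.05,"yaw":0},
  {"claw":0.4,"x":0,"y":0,"z":-0.09,"yaw":0},
  {"claw":0.4,"x":0,"y":0,"z":-0.13,"yaw":0},
  {"claw":0.4,"x":0,"y":0,"z":-0.17,"yaw":0},
  {"claw":0.4,"x":0,"y":0,"z":-0.2,"yaw":0},
])

```text
t: 19.98
position: [0.5125, 0.0109, 0.2019]
tcp_rot: [[0.001, 1.0, 0.002], [1.0, -0.001, -0.0], [-0.0, 0.002, -1.0]]
force: [1.2, -0.4, -0.2]
width: 0.0343
finger_force: 0.0
```

jog_arm([
  {"claw":0.4,"x":-0.3,"y":0.02,"z":0,"yaw":0},
  {"claw":0.4,"x":-0.3,"y":0.02,"z":0,"yaw":0},
  {"claw":0.4,"x":-0.3,"y":0.02,"z":0,"yaw":0},
  {"claw":0.4,"x":-0.3,"y":0.02,"z":0,"yaw":0},
  {"claw":0.4,"x":-0.3,"y":0.02,"z":0,"yaw":0},
  {"claw":0.4,"x":-0.3,"y":0.02,"z":0,"yaw":0},
  {"claw":0.4,"x":-0.3,"y":0.02,"z":0,"yaw":0},
  {"claw":0.4,"x":-0.3,"y":0.02,"z":0,"yaw":0},
  {"claw":0.4,"x":-0.3,"y":0.02,"z":0,"yaw":0},
  {"claw":0.4,"x":-0.3,"y":0.02,"z":0,"yaw":0},
])

```text
t: 20.82
position: [0.5315, -0.2897, 0.1978]
tcp_rot: [[0.002, 1.0, -0.001], [1.0, -0.002, 0.001], [0.001, -0.001, -1.0]]
force: [0.1, 0.8, 0.2]
width: 0.0342
finger_force: 0.0
```

```bash
python3 see.py; python3 - <<'E'
from h import *
arm.read_camera('top')
for d in arm.masks_of('top','outline')+arm.masks_of('top','bracket')+arm.masks_of('top','slat'): print(d['conf'],d['extent'])
E
```

```text
20.8167 [ 0.53152267 -0.2897202   0.19782384] [ 9.99996934e-01 -2.33693979e-03 -8.19230366e-04] [0.09235102 0.75157914 0.1777537 ] 0.03416726814089414
wrist tray_a 0.93 [  1. 141. 116. 342.] [ 0.2232 -0.3352  0.9496] 0.99
top tray_a 0.89 [146. 191. 210. 252.] [0.4323 0.2891 0.0728] 0.878
top tray_a 0.65 [238. 190. 300. 247.] [4.317e-01 1.450e-02 1.000e-04] 0.786
top tube 0.84 [282. 200. 293. 240.] [ 0.4323 -0.0324  0.0316] 0.936
top spare_spindle 0.66 [253. 197. 262. 238.] [0.4303 0.057  0.0187] 0.887
top spare_spindle 0.65 [162. 266. 194. 300.] [0.247  0.2897 0.8335] 0.882
top spare_spindle 0.41 [281. 197. 290. 237.] [ 0.432  -0.0307  0.0598] 0.847
scene tray_a 0.84 [243. 175. 323. 251.] [0.4312 0.0082 0.0261] 0.739
scene tray_a 0.75 [335. 212. 416. 292.] [0.4331 0.2842 0.0724] 0.887
scene tray_a 0.67 [179.  89. 250. 152.] [ 0.2215 -0.3381 -0.6002] 0.935
scene spare_spindle 0.93 [382. 182. 409. 219.] [0.248  0.2844 0.8177] 0.758
scene spare_spindle 0.69 [286. 200. 314. 243.] [0.4306 0.0527 0.0226] 0.793
scene spare_spindle 0.65 [271. 301. 315. 328.] [ 0.6865  0.1593 -1.438 ] 0.826
0.68 [226.3, 175.5, 317.2, 266.0]
0.54 [133.6, 131.3, 156.8, 153.5]
0.93 [318.7, 129.5, 348.9, 151.5]
0.61 [204.1, 130.5, 239.6, 146.3]
0.27 [157.6, 199.7, 170.7, 236.9]
0.81 [202.3, 126.5, 240.5, 147.3]
```

The tray is at (0.432, 0.011) and square, with the outline centred at (0.434, 0.010). Both parts lie in their lanes, the other tray is unmoved, and the arm is clear.

```bash
python3 -c "
from bench import arm
print(arm.job_done())"
```

```text
the job is handed in; nothing more can be done
None
```

I handed in the job after about 21 s of robot time: the spare spindle lies flat beside the tube, and that tray sits inside the outline and square with it (centre about 2 mm off, by camera). The other tray measured unmoved, but no verdict came back.

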